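# Open the steam station's safety filler cap

### The job

The steam station has to be refilled: push its orange-handled sprung filler cap down past the catch, keep it down while you twist it anticlockwise until it is free, and lift it out, always firmly but without forcing it. Then stand the cap upright in the round blue holder, set down rather than dropped, and let go; leave the iron, the thread cone, the button jar and the chalk tin where they are.

Things in the scene. Friction and masses are not known exactly. Their poses are not given: they have to be found in the camera images.
- station: White steam generator, a fixed box 240 (x) x 200 (y) x 100 mm high with a black round filler collar on top (66 mm across, 50 mm tall, its top 150 mm above the table). Origin: centre of the underside, z up, x towards its back. On its top a red dot marks the cap bar's locked direction (+x), a green dot the free one, 66 degrees (1.15 rad) anticlockwise from above.
- filler (a point): Centre of the collar's top rim, 150 mm above the table, on the axis about which the cap turns (station frame x -30 mm, y 0). The cap has 4 mm of sideways play in the collar. More than 30 N between cap and station, from pushing, twisting against the catch or pulling, is forcing it.
- cap: Filler cap, loose, about 120 g, 80 mm tall. Origin: centre of its stem's underside; z up its axis, x along the grip bar. Stem 21 mm across, 40 mm long; black disc 68 mm across, 40 to 46 mm above the origin; orange grip bar 56 (x) x 20 (y) mm, 46 to 80 mm above the origin, a white mark on its +x end. Locked at the start: origin 131 mm above the table, bar along the station's x.
- cap_grip (a point): On the cap's axis, 67 mm above its origin (198 mm above the table while locked): grip here across the 20 mm bar. A spring holds the cap up: about 7 N down starts it moving, each further mm takes 0.3 N more. A catch bars the twist until the cap is 3 to 13 mm down; this depth differs every time and cannot be seen.
- cap_disc (a point): Centre of the black disc's underside, 40 mm above the cap's origin. 2 mm below the depth where the catch lets go the cap meets a rubber stop, felt as a steep rise (10 N per mm) after the spring's 8.5 to 11.5 N: about 15 to 20 N of push is always deep enough to twist. Held down there, it turns anticlockwise.
- cap_lugs (a point): Middle of the two steel lugs near the stem's foot (along +x and -x, 42 mm over both, 8 mm wide, 7 mm tall), 5.5 mm above the cap's origin. They hold under keepers in the collar and pass up through a slot only within about 8 degrees of 66 degrees' twist; an end stop further on, at about 76 degrees, is a little too far. At 66 the spring lifts the cap 10 mm if let.
- holder: Blue round holder, fixed: a cup 72 mm across and 60 mm high on a 90 mm foot, bore 54 mm, inner floor 5 mm above the table. Origin: centre of its underside. The cap's stem hangs in the bore and its disc rests on the rim, the cap's origin then 20 mm above the table.
- holder_mouth (a point): Centre of the holder's rim, 60 mm above the table.
- cone: Pink thread cone on a white base, 68 mm across, 128 mm tall, loose; origin under its centre. Bystander. It and the holder may stand on either side.
- iron: Mint and white hand iron lying on its sole, 210 x 105 x 120 mm, loose; origin under the sole. Bystander.
- jar: Glass button jar with red lid, 68 mm across, 90 mm tall, loose; origin under its centre. Bystander.
- tin: Small round yellow tin of chalk, 52 mm across, 22 mm tall, loose, on the station's top behind the collar; origin under its centre. Bystander.
Not all that is in view belongs to the job. Of the things that look like the holder, the smallest one is meant. There is more than one size of the cap; the job needs the smaller.

How it is judged:
By the outcome, as a careful person would: the job done as asked, in the order asked, and still so for the second after the job is handed in, with the robot touching nothing.
It also fails if it takes over 61 s, if anything falls off the work surface, if the arm or the gripper's body presses on something with over 40 N, if the wrist force passes 120 N, or if a joint passes its speed limit or range.

### The arm

A 7-joint arm with a two-finger parallel gripper is mounted at the origin on the work surface. World frame = base frame: x ahead of the robot, y to its left, z up, the work surface at z = 0. Lengths are in m, angles in rad, forces in N, time in s.
With the tool pointing down it reaches from about 0.425 to 1.025 m from the base axis. Payload 9.4 kg.
Tool frame: the origin (TCP) lies midway between the tips of the shut fingers; the grasp point (between the pads) lies 19 mm behind it; z points along the fingers, y is the direction in which the jaws open and shut (so a half turn about z gives the same grasp; the last joint's range is limited). The gripper opens to 85 mm and grips with 20 to 120 N. Pads are 22 mm wide; open, the fingers measure 114 mm over their backs; the gripper's body (76 mm by 85 mm) begins 54 mm behind the grasp point. The pads swing forward as they close: fully open they stand 13 mm farther back than shut.
Start: joints at [1.214, 0.599, -0.003, 1.599, 0.002, 0.943, -0.08], TCP at [0.2, -0.697, 0.207] pointing down, gripper open.
Joint ranges: [-2.57, 2.57], [-0.35, 1.97], [-1.29, 1.29], [0.11, 2.56], [-1.05, 4.19], [0.11, 1.86], [-2.63, 2.63]. Speed limits (rad/s): [2.22, 2.22, 3.01, 3.01, 3.14, 3.14, 3.14].

### API

Orientations are given as a 3x3 rotation matrix whose columns are the frame's x, y, z axes.
In Python, from bench import env gives the robot as it stands. The module is installed in compiled form; this text tells all that it offers.
- The arm moves only by the shell command python3 -m inch 'ROWS' [FORCE]. ROWS is JSON, a list of rows, each a list of 5 numbers: the shift along the tool's x, y, z in cm, then the turn about the tool's z in rad, then the closure, from 0 (fully open) to 1 (shut). A call has 1 to 20 rows; each row shifts and turns the commanded pose from where the row before left it, along the tool's axes as they then stand; what a row does not reach is not made up. A row lasts 1/10 s, in which the tool goes at most 50 mm and 8.59 degrees, less where a joint would pass 70% of its speed; a pose out of reach is approached as far as the arm can. A call is refused whole if a number of a shift passes 5 or a number of a turn 0.15, either way. A call with a gripper value outside its range is refused whole. The fingers move at their own pace and stop on an object; FORCE is the grip in N (left out, the last holds). Time passes only in rows, so rows that do not move let the fingers close. It gives the time, the measured TCP pose, the force and the opening at its end, in the units of the state.
- env.get_state(): the state, without advancing time (a new reading comes with each control period).
- env.read_camera(name): name is "side" or "top" or "wrist"; returns a dict with "color" (400x640x3 uint8, blue, green, red), "mtx" (3x3 intrinsics, pixels), "k1" (the pictures are not rectified: a ray, as slopes to the right and down, at radius r is drawn at 1 + k1 r^2 times it, then the intrinsics apply), "cam_to_world" (4x4, takes a point from camera to world coordinates). Camera axes: x right, y up, looking along -z (the intrinsics and any distortion apply to the point x, -y, -z); pixel columns grow to the right and rows downward; lengths in m; the calibration is good to about 2 mm. A picture is of the moment at which its call begins. There is no depth.
- env.hand_in(): hands the job in, once; it reports no verdict.
Trained networks look in the newest picture that a camera, given by its name, has taken for a name from the list of things; names that differ only in an ending like _2 or _b are one class to them, and where a whole thing is asked for, a point or a joint stands for the part that bears it (a point fixed in the world has none). Each returns a list of dicts, best first, with "confidence" (0 to 1); they miss things now and then, are a little off and sometimes report something else, mostly with a low value. They report only what shows in the picture. A call takes as long as a camera call. They do not tell look-alikes from the thing itself.
- env.masks_of(camera, thing): "mask" (400x640 bool, what is visible of it) and "position" ([column, row] as shares, 0 to 1, of the picture: columns of its width, rows of its height, amid what is visible of it).
- env.place_of(camera, thing): "position" ([column, row] as shares, 0 to 1, of the picture: columns of its width, rows of its height: a listed point, or the origin of a listed thing).
The state is a dict: "time": time; "joint_positions": joint angles; "qvel": joint speeds; "effort": joint torques, N m; "eef_pos": TCP position; "ee_rot": TCP orientation; "force": force on the tool from outside, world axes, zero at the start; "torque": the same for the moment, N m; "opening": opening from 0.0 (shut) to 1.0 (fully open).
Only numpy, scipy, OpenCV 4.12 (cv2) and the standard library are available. Lean on these libraries where they do the work, as an engineer would, in place of code of your own. Each camera call takes 0.05 s, during which the arm holds its last target.

## Working session

There is one attempt and no reset: what is moved stays moved. The work goes in short steps, Python scripts to look and compute and a shell command to move; the robot and the scene stay as the last step left them, time stands still between calls to the robot, and variables do not carry over. Pictures are saved under pics/ and viewed, and the job is handed in when it is done.

```bash
mkdir -p pics; ls
cat > h.py <<'E'
import numpy as np,cv2
from bench import env
def ray(c,px):
    k=c["mtx"];p=np.array([(px[0]-k[0,2])/k[0,0],(px[1]-k[1,2])/k[1,1]])
    q=p.copy()
    for _ in range(30): q=p/(1+c["k1"]*(q@q))
    d=np.array([q[0],-q[1],-1.]);T=np.array(c["cam_to_world"])
    return T[:3,3],T[:3,:3]@d
def atz(c,px,z):
    o,d=ray(c,px);return o+d*(z-o[2])/d[2]
def proj(c,P):
    T=np.array(c["cam_to_world"]);p=T[:3,:3].T@(np.array(P)-T[:3,3])
    q=np.array([p[0]/-p[2],-p[1]/-p[2]]);q=q*(1+c["k1"]*(q@q));k=c["mtx"]
    return np.array([q[0]*k[0,0]+k[0,2],q[1]*k[1,1]+k[1,2]])
def tri(c1,p1,c2,p2):
    o1,d1=ray(c1,p1);o2,d2=ray(c2,p2)
    s=np.linalg.lstsq(np.c_[d1,-d2],o2-o1,rcond=None)[0]
    a=o1+s[0]*d1;b=o2+s[1]*d2
    return (a+b)/2,np.linalg.norm(a-b)
E
python3 - <<'E'
from h import *
s=env.get_state();print(s)
Z={'filler':.15,'cap_grip':.198,'cap':.131,'holder_mouth':.06,'holder':0,'cone':0,'iron':0,'jar':0,'tin':.1,'station':0,'cap_disc':.171}
for n in ['top','side']:
    c=env.read_camera(n);cv2.imwrite(f'pics/{n}0.png',c['color'])
    for t,z in Z.items():
        for r in env.place_of(n,t)[:4]:
            px=np.array(r['position'])*[640,400]
            print(n,t,round(r['confidence'],2),px.round(1),atz(c,px,z).round(4))
c=env.read_camera('wrist');cv2.imwrite('pics/wrist0.png',c['color'])
E
```

```text
pics
{'time': 0.0, 'joint_positions': array([ 1.21431146,  0.60014936, -0.00253185,  1.60012871,  0.00180145,
        0.9428826 , -0.07978484]), 'qvel': array([-5.43876490e-04, -1.46643085e-03,  2.76978123e-03,  1.22246720e-04,
       -3.08703908e-04,  1.45464068e-03, -4.95475687e-05]), 'effort': array([-1.15965486e-03, -7.76437569e+01,  1.56440634e+00, -2.57999593e+01,
        1.22300454e-02,  9.10835923e-03,  1.00202189e-05]), 'eef_pos': array([ 0.20004207, -0.69633061,  0.20590005]), 'ee_rot': array([[ 9.61096843e-01,  2.76211017e-01, -5.75636231e-04],
       [ 2.76211576e-01, -9.61095752e-01,  1.45636749e-03],
       [-1.50976791e-04, -1.55870759e-03, -9.99998774e-01]]), 'force': array([ 0.1570546 , -0.18154273,  0.79376071]), 'torque': array([0.01148922, 0.01107828, 0.02461468]), 'opening': 1.0005179046589452}
top filler 0.78 [330.  193.2] [0.5376 0.0007 0.15  ]
top cap_grip 0.79 [361.2 114. ] [ 0.7392 -0.0704  0.198 ]
top cap_grip 0.62 [331.8 187.1] [ 0.5419 -0.0025  0.198 ]
top cap 0.7 [332.2 200.2] [ 0.5238 -0.0061  0.131 ]
top cap 0.7 [354.6 124.9] [ 0.7343 -0.0582  0.131 ]

[... 1382 characters left out ...]
 195.9] [ 0.4843 -0.3241  0.    ]
side holder 0.76 [442.7 224.8] [ 0.1821 -0.3037  0.    ]
side cone 0.87 [264.2 275.2] [ 0.5038  0.2784 -0.    ]
side iron 0.92 [199.8 270.2] [0.6766 0.3843 0.    ]
side iron 0.39 [313.8 197.7] [ 0.6619 -0.1707  0.    ]
side jar 0.73 [349.1 184.5] [ 0.6109 -0.342   0.    ]
side tin 0.56 [313.1 189.6] [ 0.5967 -0.0829  0.1   ]
side tin 0.52 [297.3 193.5] [ 0.6239 -0.0274  0.1   ]
side station 0.94 [307.8 225.7] [ 0.562  -0.0071  0.    ]
side station 0.75 [267.3 276.3] [ 0.493   0.2761 -0.    ]
side station 0.51 [348.3 183.6] [ 0.6177 -0.346   0.    ]
side cap_disc 0.76 [315.2 188.1] [0.522  0.0016 0.171 ]
side cap_disc 0.56 [271.5 188.2] [0.6347 0.0889 0.171 ]
```

View pics/top0.png

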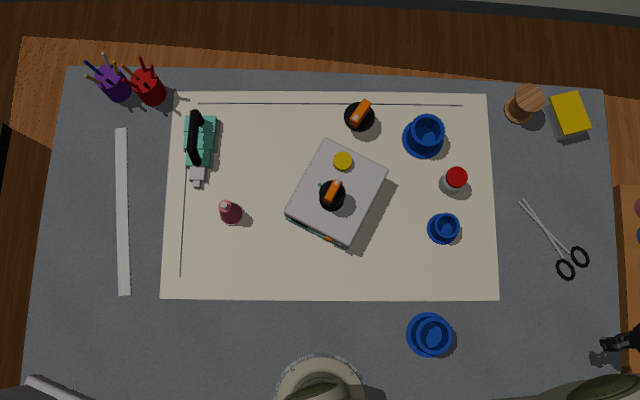

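View pics/side0.png

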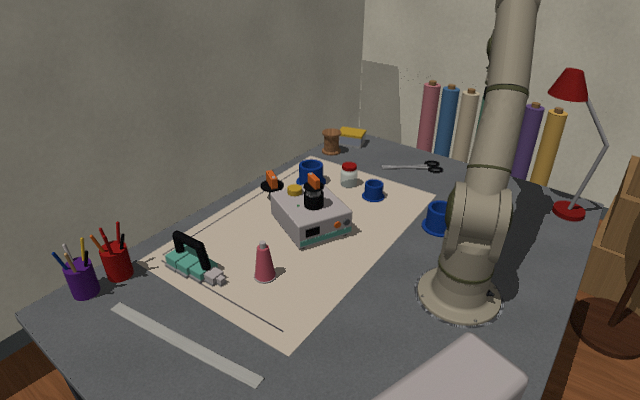

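View pics/wrist0.png

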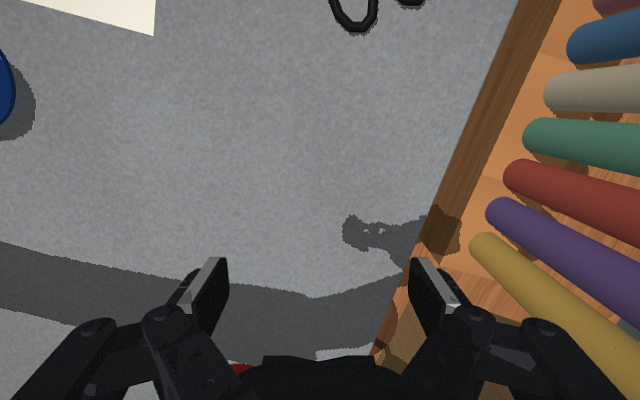

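Top view: the station is mid-mat, with its cap at about (331,192). The smallest blue holder is at (445,228). The larger holders are at (425,135) and (431,333), and the other cap, at (360,115), is a decoy. I'll triangulate next.

Run:
```python
from h import *
ct=env.read_camera('top');P={}
def g(n,t,near):
    L=[(np.hypot(*(np.array(r['position'])*[640,400]-near)),np.array(r['position'])*[640,400],r['confidence']) for r in env.place_of(n,t)]
    L=[l for l in L if l[0]<25]
    return (min(L,key=lambda l:l[0])[1],) if L else None
T={'filler':(331,195),'cap_grip':(332,188),'cap':(331,200),'cap_disc':(331,193),'holder_mouth':(447,223),'holder':(443,231),'jar':(448,182)}
S={'filler':(313,194),'cap_grip':(314,178),'cap':(312,197),'cap_disc':(314,188),'holder_mouth':(374,187),'holder':(373,196),'jar':(349,184)}
a={t:g('top',t,v) for t,v in T.items()}
cs=env.read_camera('side')
b={t:g('side',t,v) for t,v in S.items()}
for t in T:
    if a[t] and b[t]:
        p,e=tri(ct,a[t][0],cs,b[t][0]);print(t,p.round(4),round(e,4))
# station top corners via mask
r=env.place_of('top','station')
ct=env.read_camera('top');m=env.masks_of('top','station')[0]['mask']
col=ct['color'].astype(int)
hsv=cv2.cvtColor(ct['color'],cv2.COLOR_BGR2HSV)
o=((hsv[...,0]>4)&(hsv[...,0]<18)&(hsv[...,1]>180)&(hsv[...,2]>120)).astype(np.uint8)
o[:160]=0;o[215:]=0;o[:,:300]=0;o[:,360:]=0
ys,xs=np.nonzero(o);print('orange',len(xs),xs.mean(),ys.mean(),atz(ct,(xs.mean(),ys.mean()),.205))
cv2.imwrite('pics/crop.png',cv2.resize(ct['color'][120:260,260:480],None,fx=3.6,fy=3.6,interpolation=cv2.INTER_CUBIC))
for c in [(325,138),(388,172),(348,246),(285,212)]: print(atz(ct,c,.1).round(3))
w=env.read_camera('wrist');print(w['cam_to_world'],w['mtx'],w['k1'])
```

```text
filler [ 0.5259 -0.0011  0.1563] 0.003
cap_grip [ 5.340e-01 -1.000e-04  2.101e-01] 0.0031
cap [ 0.5326 -0.0079  0.1245] 0.0154
cap_disc [ 0.532  -0.0075  0.167 ] 0.0009
holder_mouth [ 0.4919 -0.3293  0.0379] 0.0167
holder [ 0.4833 -0.3199  0.0075] 0.0001
jar [ 0.6194 -0.3423 -0.008 ] 0.0034
orange 134 331.4850746268657 190.77611940298507 [ 0.5307426  -0.00201452  0.205     ]
[0.704 0.02  0.1  ]
[ 0.616 -0.154  0.1  ]
[ 0.41  -0.053  0.1  ]
[0.493 0.117 0.1  ]
[[ 2.76464728e-01  9.15096806e-01  2.93538908e-01  2.75783069e-01]
 [-9.61024060e-01  2.63283216e-01  8.43487020e-02 -6.75281081e-01]
 [-9.66399160e-05 -3.05417394e-01  9.52218571e-01  3.73518272e-01]
 [ 0.00000000e+00  0.00000000e+00  0.00000000e+00  1.00000000e+00]] [[310.36155712   0.         318.20466838]
 [  0.         310.36155712 199.81002688]
 [  0.           0.           1.        ]] 0.01515111976745403
```

View pics/crop.png

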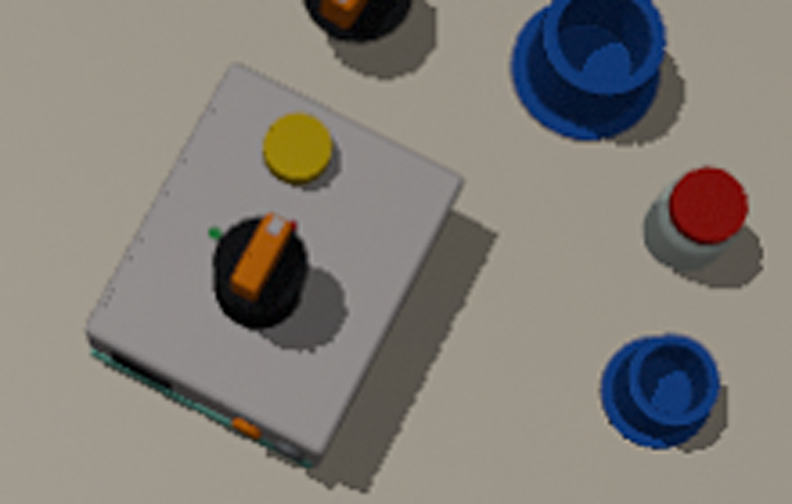

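```bash
python3 -m inch '[[0,0,-4,0,0],[0,0,-4,0,0],[2.5,-2.9,-4,0,0],[2.5,-2.9,-3,0,0],[2.5,-2.9,0,0,0],[2.5,-2.9,0,0,0],[2.5,-2.9,0,0,0],[2.5,-2.9,0,0,0],[2.5,-2.9,0,0,0],[2.5,-2.9,0,0,0],[2.5,-2.9,0,0,0],[2.5,-2.9,0,0,0],[2.5,-2.9,0,0,0],[2.5,-2.9,0,0,0],[2.5,-2.9,0,0,0],[2.5,-2.9,0,0,0]]' 40
python3 -m inch '[[2.5,-2.9,0,0,0],[2.5,-2.9,0,0,0],[2.5,-2.9,0,0,0],[2.5,-2.9,0,0,0],[1,0,0,0,0],[0,0,0,0.14,0],[0,0,0,0.14,0],[0,0,0,0.14,0],[0,0,0,0.14,0],[0,0,0,0.14,0],[0,0,0,0.04,0],[0,0,0,0,0]]'
python3 - <<'E'
from h import *
s=env.get_state();print(s['joint_positions'].round(3),s['eef_pos'],np.degrees(np.arctan2(s['ee_rot'][1,0],s['ee_rot'][0,0])),s['force'])
w=env.read_camera('wrist');cv2.imwrite('pics/w1.png',w['color'])
for t,z in {'filler':.15,'cap_grip':.198,'cap':.131,'cap_disc':.171,'tin':.1}.items():
    for r in env.place_of('wrist',t)[:2]:
        px=np.array(r['position'])*[640,400];print(t,round(r['confidence'],2),px.round(1),atz(w,px,z).round(4))
m=env.masks_of('wrist','cap')
E
```

```text
time: 3.85
eef_pos: [0.4233, -0.2119, 0.3532]
ee_rot: [[0.961, 0.276, 0.001], [0.276, -0.961, -0.0], [0.0, 0.001, -1.0]]
force: [0.5, -0.1, -0.3]
opening: 0.998
time: 5.05
eef_pos: [0.4965, -0.072, 0.3529]
ee_rot: [[0.896, -0.445, 0.0], [-0.445, -0.896, -0.0], [0.0, 0.0, -1.0]]
force: [0.1, 0.0, 0.4]
opening: 0.997
[ 0.227  0.186 -0.235  1.896  0.05   1.065 -2.06 ] [ 0.49654358 -0.07202078  0.35294071] -26.42016646592418 [0.11988654 0.01077928 0.36876854]
cap_grip 0.72 [248.3 176.1] [ 0.5313 -0.0063  0.198 ]
cap 0.67 [255.1 161.6] [ 0.5362 -0.0026  0.131 ]
cap_disc 0.56 [248.7 170.1] [ 0.5341 -0.0019  0.171 ]
cap_disc 0.16 [269.7 126.9] [ 0.5656 -0.0469  0.171 ]
tin 0.94 [238.6  78.7] [ 0.6343 -0.0285  0.1   ]
```

View pics/w1.png

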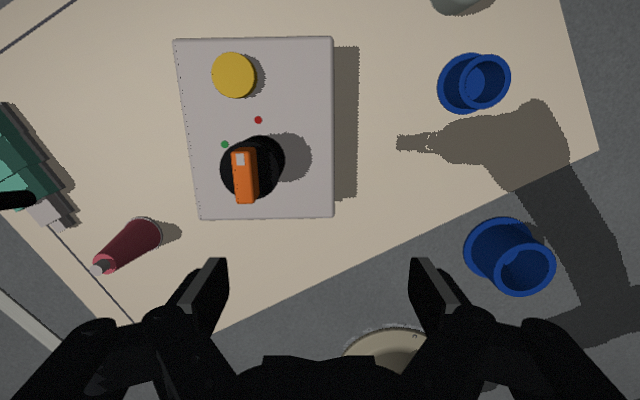

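Wrist view: bar top spans about (242,149) to (246,203), with the white mark at the far end. The red dot is at (258,119) and the green at (225,144). Now measuring the bar's axis and the station's edges.

Run:
```python
from h import *
w=env.read_camera('wrist');im=w['color']
h=cv2.cvtColor(im,cv2.COLOR_BGR2HSV)
o=((h[...,0]>4)&(h[...,0]<20)&(h[...,1]>170)).astype(np.uint8);o[:135]=0;o[215:]=0;o[:,:215]=0;o[:,280:]=0
cv2.imwrite('pics/w2.png',cv2.resize(im[100:220,190:310],None,fx=5,fy=5,interpolation=cv2.INTER_CUBIC))
for n,p,z in [('red',(258,119.5),.1),('green',(225,144),.1),('far',(242,149),.211),('near',(246.3,203.5),.211),('c1',(174.5,40),.1),('c2',(333,37),.1),('c3',(334,217),.1),('c4',(201,218),.1),('hold?',(485,80),.06),('h2',(525,268),.06)]:
    print(n,atz(w,p,z).round(4))
a=atz(w,(242,149),.211);b=atz(w,(246.3,203.5),.211);print((a+b)/2,np.degrees(np.arctan2(*(a-b)[1::-1])),np.linalg.norm(a-b))
```

```text
red [ 0.5804 -0.025   0.1   ]
green [0.5722 0.0305 0.1   ]
far [ 0.5592 -0.0182  0.211 ]
near [0.5081 0.0069 0.211 ]
c1 [0.7058 0.0192 0.1   ]
c2 [ 0.6241 -0.1545  0.1   ]
c3 [ 0.4129 -0.0555  0.1   ]
c4 [0.4968 0.1173 0.1   ]
hold? [ 0.4883 -0.3234  0.06  ]
h2 [ 0.1761 -0.2959  0.06  ]
[ 0.53367254 -0.00566922  0.211     ] -26.127914449822917 0.05693778611484295
```

View pics/w2.png

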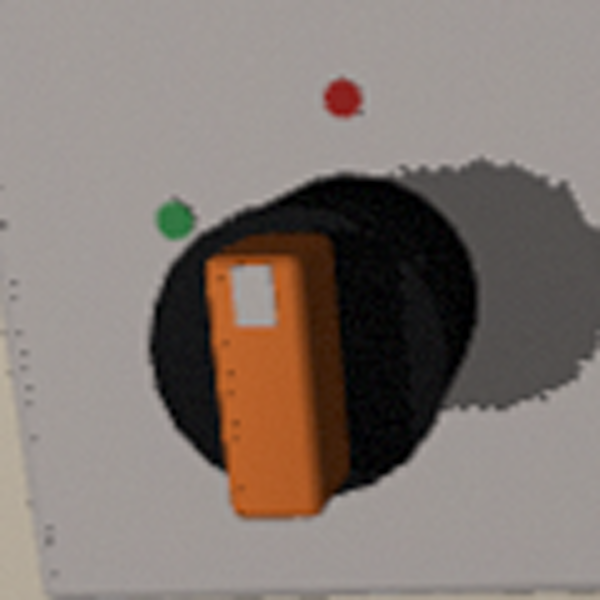

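```bash
python3 -m inch '[[0.3,-3.8,0,0,0],[0,-3.8,0,0,0],[0,0,3,0,0],[0,0,3,0,0],[0,0,0,0,0.2],[0,0,0,0,0.4]]' 60
python3 - <<'E'
from h import *
w=env.read_camera('wrist');cv2.imwrite('pics/w3.png',w['color'])
E
```

```text
time: 6.05
eef_pos: [0.5331, -0.0048, 0.2932]
ee_rot: [[0.896, -0.444, -0.001], [-0.444, -0.896, 0.0], [-0.001, 0.0, -1.0]]
force: [0.7, 0.6, 0.7]
opening: 0.687
```

View pics/w3.png

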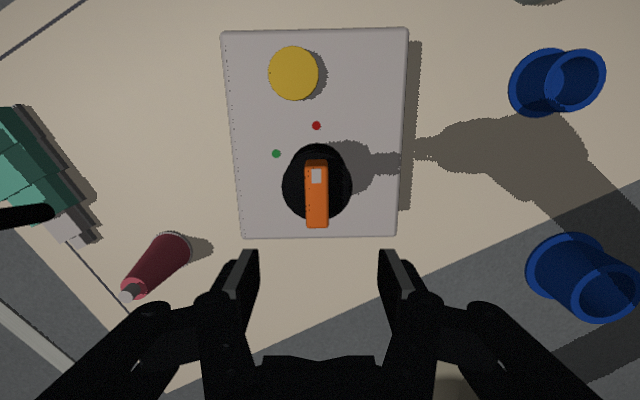

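The bar, at column 316, is centred between the fingers (about 319). I'll go down and close.

```bash
python3 -m inch '[[0,0,3,0,0.4],[0,0,3,0,0.4],[0,0,3,0,0.4],[0,0,2.1,0,0.4],[0,0,0,0,0.4],[0,0,0,0,0.4]]' 60
python3 -m inch '[[0,0,0,0,0.6],[0,0,0,0,0.8],[0,0,0,0,1],[0,0,0,0,1],[0,0,0,0,1],[0,0,0,0,1],[0,0,0,0,1]]' 60
```

```text
time: 6.7
eef_pos: [0.5341, -0.0047, 0.1833]
ee_rot: [[0.896, -0.444, 0.002], [-0.444, -0.896, 0.0], [0.001, -0.001, -1.0]]
force: [-0.3, 0.4, 0.3]
opening: 0.601
time: 7.4
eef_pos: [0.5339, -0.0046, 0.1829]
ee_rot: [[0.896, -0.444, 0.002], [-0.444, -0.896, 0.0], [0.002, -0.001, -1.0]]
force: [-0.6, -0.6, 5.2]
opening: 0.199
```

```bash
python3 -m inch '[[0,0,0.2,0,1],[0,0,0,0,1]]' 80;python3 -m inch '[[0,0,0.1,0,1],[0,0,0,0,1]]'; python3 -m inch '[[0,0,0.1,0,1],[0,0,0,0,1]]'
```

```text
time: 7.6
eef_pos: [0.5339, -0.0046, 0.1809]
ee_rot: [[0.896, -0.444, 0.002], [-0.444, -0.896, 0.0], [0.002, -0.001, -1.0]]
force: [-0.3, 0.6, 6.2]
opening: 0.187
time: 7.8
eef_pos: [0.534, -0.0046, 0.1799]
ee_rot: [[0.896, -0.444, 0.002], [-0.444, -0.896, 0.0], [0.002, -0.001, -1.0]]
force: [0.4, -0.2, 6.8]
opening: 0.188
time: 8.0
eef_pos: [0.534, -0.0046, 0.179]
ee_rot: [[0.896, -0.444, 0.002], [-0.444, -0.896, 0.0], [0.002, -0.001, -1.0]]
force: [0.5, -0.5, 6.7]
opening: 0.19
```

```bash
for i in 1; do python3 -m inch '[[0,0,0.1,0,1],[0,0,0,0,1]]'|grep -E "pos|force"; python3 -m inch '[[0,0,0.1,0,1],[0,0,0,0,1]]'|grep -E "pos|force"; python3 -m inch '[[0,0,0.1,0,1],[0,0,0,0,1]]'|grep -E "pos|force"; done
```

```text
eef_pos: [0.534, -0.0046, 0.178]
force: [-0.3, 0.4, 7.9]
eef_pos: [0.534, -0.0046, 0.1771]
force: [-0.8, -0.0, 6.9]
eef_pos: [0.5341, -0.0047, 0.1761]
force: [-0.3, -0.3, 8.2]
```

```bash
python3 -m inch '[[0,0,0.1,0,1],[0,0,0,0,1]]'|grep -E "pos|force"; python3 -m inch '[[0,0,0.1,0,1],[0,0,0,0,1]]'|grep -E "pos|force"
```

```text
eef_pos: [0.5341, -0.0046, 0.1751]
force: [0.4, 0.6, 7.8]
eef_pos: [0.5345, -0.0045, 0.1744]
force: [-1.2, -0.3, 10.6]
```

```bash
python3 -m inch '[[0,0,0.1,0,1],[0,0,0,0,1]]'|grep -E "pos|force"; python3 -m inch '[[0,0,0.1,0,1],[0,0,0,0,1]]'|grep -E "pos|force"
```

```text
eef_pos: [0.5349, -0.0045, 0.1739]
force: [-0.3, -1.0, 14.6]
eef_pos: [0.5352, -0.0045, 0.1733]
force: [-1.3, -0.3, 20.3]
```

```bash
python3 -m inch '[[0,0,-0.04,0,1],[0,0,0,-0.06,1],[0,0,0,-0.06,1],[0,0,0,0,1]]'; python3 -c "
from bench import env
s=env.get_state();print(s['torque'],s['force'])"
```

```text
time: 9.8
eef_pos: [0.5352, -0.0044, 0.1736]
ee_rot: [[0.943, -0.332, 0.005], [-0.332, -0.943, 0.0], [0.005, -0.002, -1.0]]
force: [-0.5, -0.4, 17.5]
opening: 0.19
[-0.00937128  0.18489531 -0.01459854] [-0.48677979 -0.38640907 17.47672575]
```

```bash
python3 -m inch '[[0,0,0,-0.1,1],[0,0,0,-0.1,1],[0,0,0,-0.1,1],[0,0,0,0,1]]'; python3 -c "
from bench import env
s=env.get_state();print(s['torque'],s['force'])"
```

```text
time: 10.2
eef_pos: [0.5354, -0.0043, 0.1737]
ee_rot: [[0.999, -0.037, 0.005], [-0.037, -0.999, 0.0], [0.005, -0.001, -1.0]]
force: [0.8, -0.1, 17.7]
opening: 0.183
[0.05629604 0.07959047 0.00307229] [ 0.81766218 -0.09065904 17.65766528]
```

```bash
python3 -m inch '[[0,0,0,-0.1,1],[0,0,0,-0.1,1],[0,0,0,-0.1,1],[0,0,0,-0.1,1],[0,0,0,0,1]]'|grep -E "pos|force|rot"; python3 -m inch '[[0,0,0,-0.1,1],[0,0,0,-0.1,1],[0,0,0,-0.1,1],[0,0,0,-0.03,1],[0,0,0,0,1]]';python3 - <<'E'
from h import *
s=env.get_state();print(s['torque'],s['force'],np.degrees(np.arctan2(s['ee_rot'][1,0],s['ee_rot'][0,0])))
w=env.read_camera('wrist');cv2.imwrite('pics/w4.png',w['color'])
E
```

```text
eef_pos: [0.5354, -0.0042, 0.1737]
ee_rot: [[0.935, 0.355, 0.006], [0.355, -0.935, 0.0], [0.005, 0.002, -1.0]]
force: [-0.7, 0.4, 16.7]
time: 11.2
eef_pos: [0.5355, -0.0041, 0.1737]
ee_rot: [[0.771, 0.637, 0.006], [0.637, -0.771, 0.0], [0.005, 0.003, -1.0]]
force: [-0.2, 0.3, 16.5]
opening: 0.189
[ 0.07555554 -0.02321793 -0.02646762] [-0.16431192  0.34802901 16.50061769] 39.58319803634904
```

View pics/w4.png

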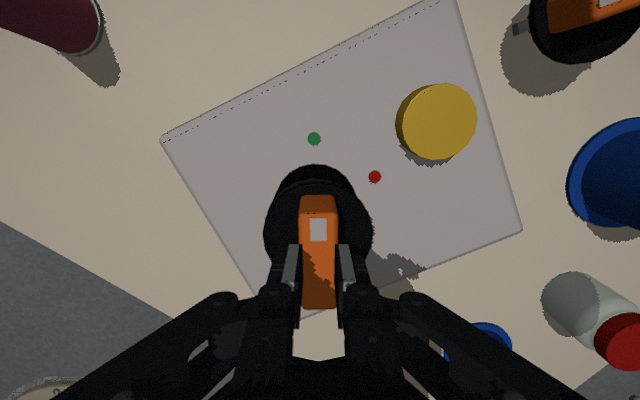

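The bar points at the green dot (313,138) and has turned 65.7°. Lifting gently now.

```bash
python3 -m inch '[[0,0,-0.2,0,1],[0,0,-0.2,0,1],[0,0,-0.2,0,1],[0,0,0,0,1]]'|grep -E "pos|force"; python3 -m inch '[[0,0,-0.3,0,1],[0,0,-0.3,0,1],[0,0,0,0,1]]'|grep -E "pos|force"
```

```text
eef_pos: [0.5344, -0.0045, 0.1788]
force: [0.1, -0.2, 7.1]
eef_pos: [0.5343, -0.0045, 0.1847]
force: [0.5, -1.1, 6.1]
```

```bash
python3 -m inch '[[0,0,-0.3,0,1],[0,0,-0.3,0,1],[0,0,0,0,1]]'|grep -E "pos|force"; python3 -m inch '[[0,0,-0.3,0,1],[0,0,-0.3,0,1],[0,0,0,0,1]]'|grep -E "pos|force"
```

```text
eef_pos: [0.5337, -0.0046, 0.1901]
force: [-0.2, -0.5, 3.0]
eef_pos: [0.5323, -0.0048, 0.1951]
force: [0.1, 0.5, -0.9]
```

The cap is free, with about −1 N on the wrist (its weight). Raising it clear.

```bash
python3 -m inch '[[0,0,-0.5,0,1],[0,0,-1,0,1],[0,0,-1.5,0,1],[0,0,-2,0,1],[0,0,-2.5,0,1],[0,0,-2.5,0,1],[0,0,-1.5,0,1],[0,0,0,0,1]]';  python3 -m inch '[[-1,0.7,0,0,1],[-2,1.4,0,0,1],[-2.7,1.8,0,0,1],[-2.7,1.8,0,0,1],[-2.7,1.8,0,0,1],[-2.7,1.8,0,0,1],[-2.7,1.8,0,0,1],[-2.7,1.8,0,0,1],[-2.7,1.8,0,0,1],[-2.7,1.8,0,0,1],[-2.7,1.8,0,0,1],[-2.7,1.8,0,0,1],[-2,1.4,0,0,1],[-1,0.7,0,0,1],[0,0,0,0,1],[0,0,0,0,1]]';python3 - <<'E'
from h import *
w=env.read_camera('wrist');cv2.imwrite('pics/w5.png',w['color'])
for t,z in {'holder_mouth':.06,'holder':0}.items():
    for r in env.place_of('wrist',t)[:3]:
        px=np.array(r['position'])*[640,400];print(t,round(r['confidence'],2),px.round(1),atz(w,px,z).round(4))
E
```

```text
time: 13.35
eef_pos: [0.5339, -0.0043, 0.3128]
ee_rot: [[0.771, 0.636, 0.004], [0.636, -0.771, -0.0], [0.003, 0.003, -1.0]]
force: [-0.2, -0.8, -1.6]
opening: 0.186
time: 14.95
eef_pos: [0.4198, -0.3847, 0.3098]
ee_rot: [[0.771, 0.637, -0.001], [0.637, -0.771, 0.001], [0.0, -0.001, -1.0]]
force: [0.6, 0.2, -1.2]
opening: 0.188
holder_mouth 0.83 [157.  248.2] [ 0.1677 -0.2841  0.06  ]
holder_mouth 0.78 [311.6  90.3] [ 0.4841 -0.3207  0.06  ]
holder 0.89 [183.  223.4] [ 0.189  -0.2862  0.    ]
holder 0.62 [314.4  91.8] [ 0.4856 -0.323   0.    ]
```

View pics/w5.png

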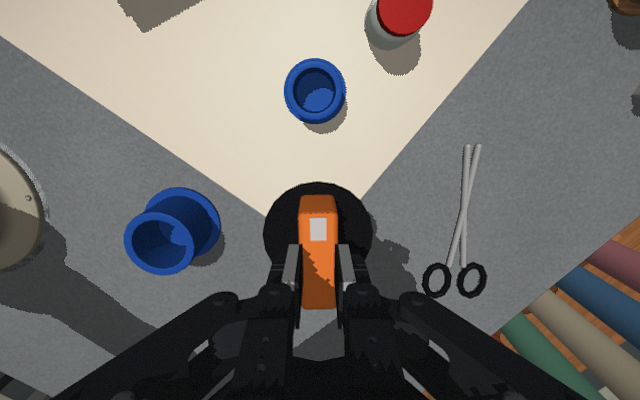

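The holder's rim is at about (314,90) and the cap is held upright. I'll check the centre by overlaying projected circles.

Run:
```python
from h import *
w=env.read_camera('wrist');im=cv2.resize(w['color'][50:140,260:380],None,fx=6,fy=6,interpolation=cv2.INTER_CUBIC)
c=atz(w,(314,90),.06);print(c)
t=np.linspace(0,2*np.pi,100)
for r,z,col in [(.036,.06,(0,0,255)),(.027,.06,(0,255,0)),(.045,0.003,(0,255,255))]:
    pts=np.array([(proj(w,[c[0]+r*np.cos(a),c[1]+r*np.sin(a),z])-[260,50]+.5)*6-.5 for a in t]).round().astype(int)
    cv2.polylines(im,[pts],True,col,1)
cv2.imwrite('pics/w6.png',im)
```

```text
[ 0.48697449 -0.32265324  0.06      ]
```

View pics/w6.png

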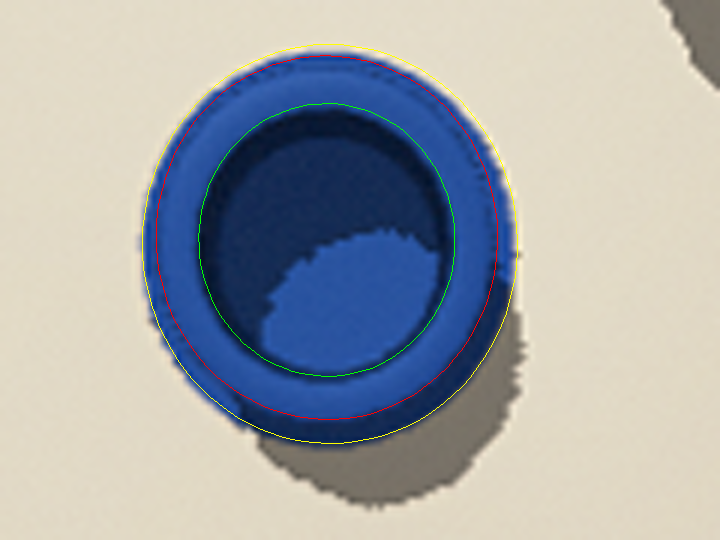

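The projected circles match to about 0.5 px, giving a holder centre of (0.4868, −0.323). Moving over it and down.

```bash
python3 -m inch '[[1,0,0,0,1],[2.5,-0.2,0,0,1],[2.5,-0.2,0,0,1],[2,-0.1,0,0,1],[1,0,0,0,1],[0,0,0,0,1],[0,0,0,0,1],[0,0,2,0,1],[0,0,3,0,1],[0,0,3,0,1],[0,0,3,0,1],[0,0,2,0,1],[0,0,1,0,1],[0,0,0,0,1],[0,0,0,0,1]]';python3 - <<'E'
from h import *
w=env.read_camera('wrist');cv2.imwrite('pics/w7.png',w['color'])
w=env.read_camera('side');cv2.imwrite('pics/s7.png',cv2.resize(w['color'][140:230,310:430],None,fx=5,fy=5))
E
```

```text
time: 16.65
eef_pos: [0.4862, -0.3254, 0.171]
ee_rot: [[0.772, 0.636, 0.001], [0.636, -0.772, -0.001], [0.0, 0.001, -1.0]]
force: [0.8, -0.2, -0.9]
opening: 0.188
```

View pics/w7.png

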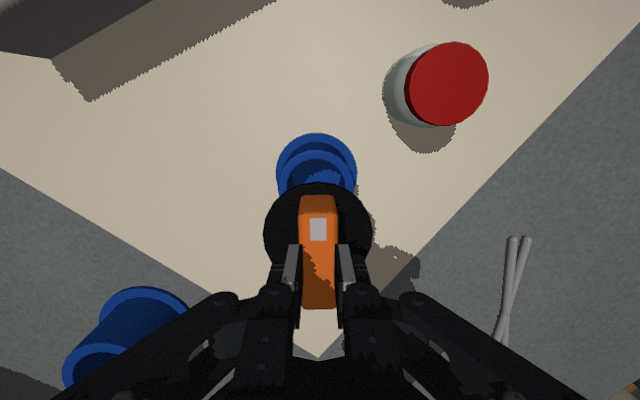

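View pics/s7.png

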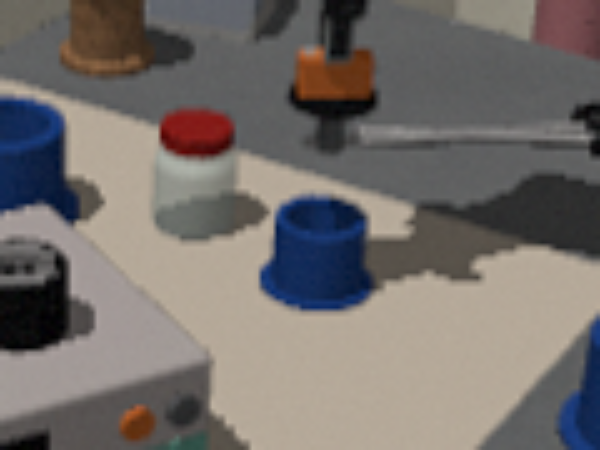

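Side view: the cap hangs upright above the small holder, and the collar is empty. I'll correct about 2 mm and go down.

```bash
python3 -m inch '[[0.2,-0.1,0,0,1],[0,0,0,0,1],[0,0,1.5,0,1],[0,0,1.5,0,1],[0,0,1.5,0,1],[0,0,1.5,0,1],[0,0,0,0,1],[0,0,0,0,1]]'; python3 -m inch '[[0,0,0.5,0,1],[0,0,0.5,0,1],[0,0,0.5,0,1],[0,0,0.5,0,1],[0,0,0,0,1]]'
```

```text
time: 17.55
eef_pos: [0.4871, -0.3226, 0.1106]
ee_rot: [[0.771, 0.637, -0.0], [0.637, -0.771, 0.0], [-0.0, -0.0, -1.0]]
force: [-0.5, -0.5, -0.8]
opening: 0.186
time: 18.05
eef_pos: [0.4866, -0.3225, 0.0895]
ee_rot: [[0.771, 0.636, -0.001], [0.636, -0.771, 0.001], [-0.0, -0.001, -1.0]]
force: [1.2, 0.5, -1.1]
opening: 0.187
```

```bash
python3 -m inch '[[0,0,0.4,0,1],[0,0,0.4,0,1],[0,0,0.4,0,1],[0,0,0,0,1],[0,0,0,0,1]]'|grep -E "pos|force";  python3 -m inch '[[0,0,0.2,0,1],[0,0,0,0,1]]'|grep -E "pos|force"
```

```text
eef_pos: [0.4869, -0.3227, 0.0781]
force: [-0.2, -0.6, -1.6]
eef_pos: [0.4869, -0.3228, 0.0762]
force: [-0.6, 0.1, -1.0]
```

```bash
python3 -m inch '[[0,0,0.15,0,1],[0,0,0,0,1]]'|grep -E "pos|force";  python3 -m inch '[[0,0,0.1,0,1],[0,0,0,0,1]]'|grep -E "pos|force"
```

```text
eef_pos: [0.4869, -0.3227, 0.0747]
force: [-0.3, -0.3, -1.8]
eef_pos: [0.4869, -0.3227, 0.0737]
force: [-0.0, -0.1, -0.8]
```

```bash
python3 -m inch '[[0,0,0.1,0,1],[0,0,0,0,1]]'|grep -E "pos|force";  python3 -m inch '[[0,0,0.1,0,1],[0,0,0,0,1]]'|grep -E "pos|force"
```

```text
eef_pos: [0.4868, -0.3226, 0.073]
force: [-1.3, 0.5, 2.6]
eef_pos: [0.4867, -0.3225, 0.0727]
force: [-4.2, 3.7, 12.1]
```

The disc is seated on the rim. I'll relax the push, look, then open gradually.

```bash
python3 -m inch '[[0,0,-0.1,0,1],[0,0,0,0,1]]' 20|grep -E "pos|force";  python3 -m inch '[[0,0,0,0,0.75],[0,0,0,0,0.7],[0,0,0,0,0.65],[0,0,0,0,0.6],[0,0,0,0,0.5],[0,0,0,0,0.4],[0,0,0,0,0.4],[0,0,0,0,0.4]]'
python3 - <<'E'
from h import *
w=env.read_camera('wrist');cv2.imwrite('pics/w8.png',w['color'])
w=env.read_camera('side');cv2.imwrite('pics/s8.png',cv2.resize(w['color'][140:230,310:430],None,fx=5,fy=5))
E
```

```text
eef_pos: [0.4869, -0.3227, 0.073]
force: [-1.6, 0.4, 4.1]
time: 20.55
eef_pos: [0.4869, -0.3228, 0.0728]
ee_rot: [[0.771, 0.636, -0.0], [0.636, -0.771, -0.0], [-0.0, 0.0, -1.0]]
force: [-0.2, 0.2, 0.5]
opening: 0.598
```

View pics/w8.png

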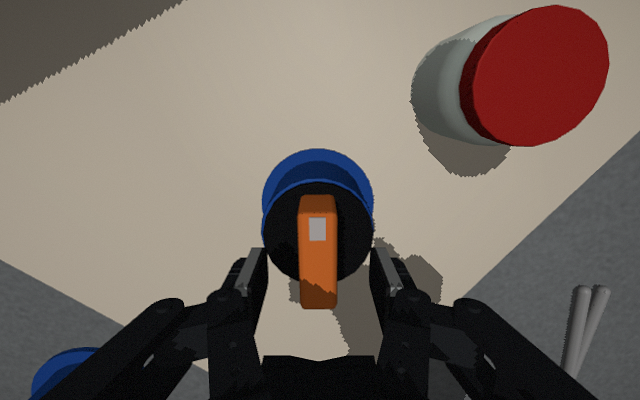

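View pics/s8.png

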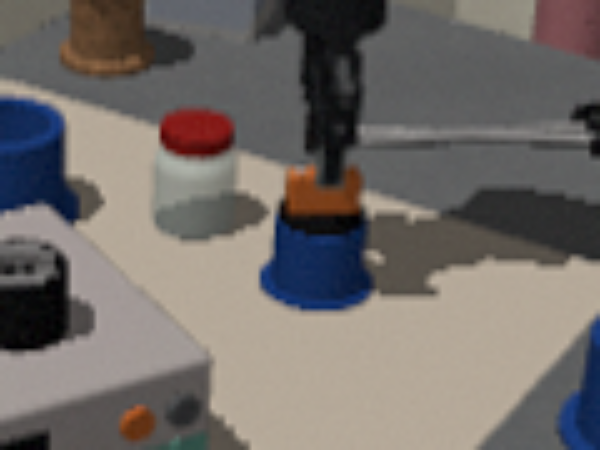

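The cap sits upright on the rim and has been released. Moving away.

```bash
python3 -m inch '[[0,0,-1,0,0.4],[0,0,-2,0,0.4],[0,0,-3,0,0.4],[0,0,-4,0,0.4],[0,0,-4,0,0.4],[0,0,-4,0,0.4],[0,0,-2,0,0.4],[0,0,0,0,0.4],[0,0,0,0,0.4],[0,0,0,0,0.4]]'
python3 - <<'E'
from h import *
w=env.read_camera('wrist');cv2.imwrite('pics/w9.png',w['color'])
w=env.read_camera('side');cv2.imwrite('pics/s9.png',w['color'])
w=env.read_camera('top');cv2.imwrite('pics/t9.png',w['color'])
E
```

```text
time: 21.65
eef_pos: [0.4862, -0.3225, 0.2719]
ee_rot: [[0.771, 0.636, -0.002], [0.636, -0.771, 0.001], [-0.001, -0.002, -1.0]]
force: [-0.2, -1.3, -0.8]
opening: 0.6
```

View pics/s9.png

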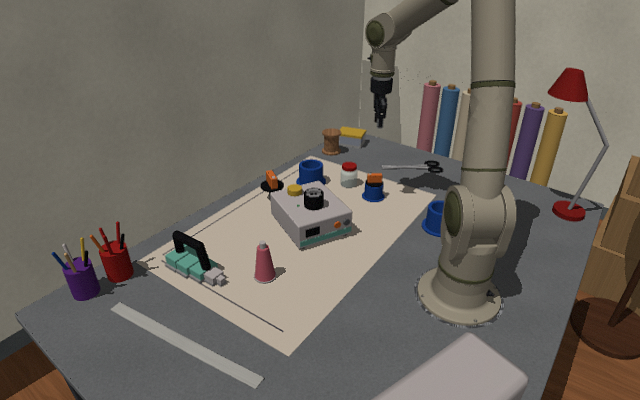

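View pics/w9.png

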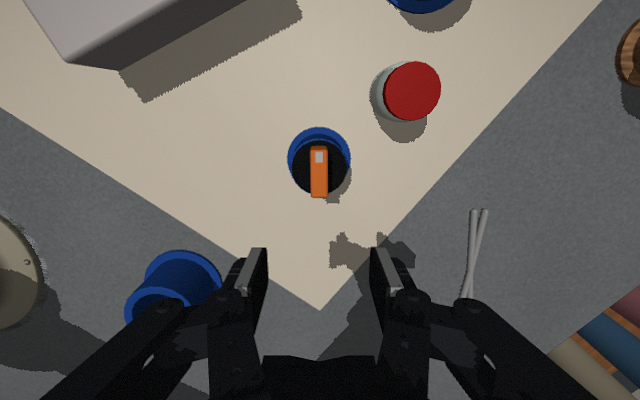

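View pics/t9.png

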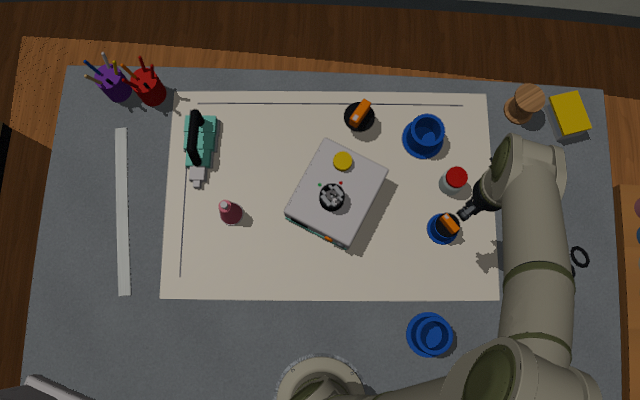

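The cap stands upright in the small holder at top (446,225), the collar at (332,196) is empty and the gripper is clear. Iron, cone, jar and tin look unmoved.

```bash
python3 -c "
from bench import env
print(env.hand_in())"
```

```text
the job is handed in; nothing more can be done
None
```

The filler cap is out of the steam station and stands upright in the smallest blue holder. The job was handed in at about 22 s of the 61 s allowed.

- **Removing the cap:** I gripped the bar and pressed down until the rubber stop was felt. The push peaked at about 20 N and was held at about 17 N. I twisted the cap 65.7° anticlockwise with almost no resisting torque, then lifted it out with no more than about its own weight on the wrist.
- **Setting it down:** I lowered the cap until its disc met the holder's rim. The last 1 mm step pressed harder than intended, about 12 N, so I eased it to about 4 N and then opened the fingers.
- **Last checks:** In all three views the cap was upright in the holder and the gripper well clear of it. The iron, cone, jar and tin looked unmoved. No check failed. The networks' first holder positions disagreed by up to about 3 cm, so I placed the cap by a circle fit in the wrist picture.

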